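Charge a noodle-tub seal tester through its tilted nipple

TASK

Set up the seal test of the yellow noodle tub: first push the black gauge knob down until the orange sprung foot rests on the tub's lid and is pushed up about half of its 12 mm travel, and let go of the knob. Then take the red coupler from its stand, press it squarely onto the tilted brass nipple until it snaps on, and push on until the valve pin inside the nipple is pressed well in; finish still gripping the coupler and holding it down against the spring, because the valve shuts as soon as the push stops. Leave the other things on the bench where they are and do not upset the tub.

Things in the scene. Friction and masses are not known exactly. Their poses are not given: they have to be found in the camera images.
- tester: Seal tester: fixed aluminium plate 260 x 360 x 12 mm (x, y, z) flat on the bench; origin on its underside, 10 mm to +y of its middle. At x +20, y +85 mm the tub's nest (a 5 mm high ring), gauge above. At x +105, y +85 a 24 mm column, 247 mm high, carries a white head (115 x 46 mm, z 170 to 200) guiding the gauge rod. At x +95, y -20 a white box, top at 62 mm.
- gauge_knob_top (a point): Centre of the flat top of the black gauge knob (28 mm across, 25 mm high, on a 10 mm upright steel rod). It goes straight down when pushed from above.
- gauge_slide (a joint): How far the gauge rod has been lowered, m: 0 fully up, 0.070 lowest. Stiff: it takes about 6 N to move (a few more as the foot spring is pressed) and it stays where it is left.
- gauge_foot (a joint): How far the sprung foot at the rod's lower end is pushed up into the rod, m: 0 hanging free, 0.012 fully in; half-way is 0.006. Soft spring, 0.4 N per mm.
- gauge_foot_sole (a point): Centre of the underside of the orange foot, a disc 30 mm across, at the bottom of the gauge rod, 155 mm below the knob's top when the foot hangs free. Where it comes down is the middle of the tub's lid.
- tub: The yellow noodle tub with a white lid standing in the nest: 78 mm high, 94 mm across at the lid, 66 mm at the foot; origin at the centre of its underside, z up. Loose, about 0.12 kg; it stays where it is.
- coupler_grip (a point): Where to grip the coupler: middle of its round red barrel, on the axis. Barrel 28 mm thick, from 28 mm below this point to 26 mm above. z is the coupler's axis, from its mouth to its top. The coupler is loose, about 0.18 kg, 90 mm long, and starts upright in its stand; lift it straight up.
- coupler_mouth (a point): Centre of the coupler's open lower end, 64 mm below coupler_grip on the axis; same axes. Below the barrel is a steel skirt 36 mm across and 36 mm long with a 28 mm deep bore. The lip at the mouth is 21 mm wide inside, so there are 2 mm of play all round on the nipple.
- stand: The grey stand, fixed, 76 x 76 x 20 mm, origin at the centre of its underside. The coupler's skirt stands loosely 12 mm deep in its 41 mm round hole.
- nipple: Brass nipple, 17 mm thick, 30 mm long, coned tip, on the blue port block (56 x 50 mm, upright) at the tester's -y end. Origin at its root, on the blue boss; z runs along the nipple out through its tip, tilted 0.44 rad (25 degrees) from upright, leaning roughly towards the robot, up to about 0.65 rad to either side. Fixed.
- snap_balls (a point): The level, on the nipple's axis 17 mm from its root, of four sprung balls that stand out to 26 mm across. Pressed on along the axis, the coupler's lip meets them when its mouth is about 21 mm from the root, needs about 8 N, and has snapped past when the mouth is about 9 mm from the root. Further on, the coupler's bore presses the valve pin.
- valve (a joint): How far the steel valve pin, which stands 8 mm out of the nipple's tip, is pressed in, m: 0 out, 0.007 fully in; well in is 0.0045 or more. Spring: 4 N to start, 12 N fully in. It starts to move with the coupler's mouth about 10 mm from the nipple's root and is fully in at 3 mm. Released, it pushes the coupler back and shuts.
- spare_tub: Bystander, to be left alone: an orange tub, same size as the yellow one.
- beaker: Bystander, to be left alone: a glass beaker 66 mm across, 90 mm high.
- wash_bottle: Bystander, to be left alone: a white wash bottle 60 mm across, 150 mm high.
- dish_a: Bystander, to be left alone: a covered glass dish 94 mm across, 18 mm high.
- dish_b: Bystander, to be left alone: another such dish.
- spatula: Bystander, to be left alone: a steel spatula lying flat.
There are look-alikes about, which are no part of the job. There is more than one size of the part that bears coupler_grip; the job needs the middle-sized.

How it is judged:
By the outcome, as a careful person would: the job done as asked, in the order asked, and still so for the second after the job is handed in, while the arm keeps its last pose, push and grip.
It also fails if it takes over 54 s, if anything falls off the work surface, if the arm or the gripper's body presses on something with over 40 N, if the wrist force passes 120 N, or if a joint passes its speed limit or range.

ROBOT

A 6-joint arm with a two-finger parallel gripper is mounted at the origin on the work surface. World frame = base frame: x ahead of the robot, y to its left, z up, the work surface at z = 0. Lengths are in m, angles in rad, forces in N, time in s.
With the tool pointing down it reaches from about 0.25 to 0.725 m from the base axis. Payload 4 kg.
Tool frame: the origin (TCP) lies on the front face of the gripper's body, between the roots of the fingers; the fingertips stand 73 mm ahead of it and the grasp point (between the pads) lies 54 mm ahead of it; z points along the fingers, y is the line along which they close (so a half turn about z gives the same grasp; the last joint's range is limited). The gripper opens to 85 mm and grips with 20 to 120 N. Pads are 22 mm wide; open, the fingers measure 114 mm over their backs; the gripper's body (76 mm by 85 mm) begins 54 mm behind the grasp point. The pads swing forward as they close: fully open they stand 13 mm farther back than shut.
Start: joints at [1.213, 0.241, 0.005, 1.335, 0, 1.571], TCP at [0.175, 0.468, 0.304] pointing down, gripper open.
Joint ranges: [-2.72, 2.72], [-1.05, 1.87], [-1.09, 1.28], [-1.99, 2.15], [-1.42, 1.44], [-3.14, 3.14]. Speed limits (rad/s): [2.79, 2.79, 3.14, 3.14, 3.14, 3.14].

INTERFACE

Orientations are given as a unit quaternion [x, y, z, w].
In Python, from workcell import bot gives the robot as it stands. The module is installed in compiled form; this text tells all that it offers.
- The arm moves only by the tool step_arm, never from a script. Its argument "rows" is a list of rows, each a list of 2 entries, a list of its own where there are three numbers: the shift along the tool's x, y, z in mm, then the turn about the tool's z in degrees. A call has 1 to 12 rows; each row is the pose to reach, as a shift and turn from the pose commanded when the call began, along the tool's axes at that moment; what a row does not reach only later rows make up. A row lasts 1/8 s, in which the tool goes at most 62.5 mm and 10.7 degrees, less where a joint would pass 70% of its speed; a pose out of reach is approached as far as the arm can. A call with a gripper value outside its range is refused whole. "claw" is the gripper's target within -1 to 1 (shut at 1, half-way at 0, fully open at -1), set as the call begins (left out, the last holds). The fingers move at their own pace and stop on an object; the grip force is fixed at half the most. Time passes only in rows, so rows that repeat a pose let the fingers close. It gives the time, the measured TCP pose, the force, the opening and the grip force at its end, in the units of the state.
- bot.get_obs(): the state, without advancing time (a new reading comes with each control period).
- bot.camera(name): name is "side" or "top" or "wrist"; returns (picture, depth): 420x560x3 uint8, red, green, blue; 420x560 float32, m along the optical axis (not along the pixel's ray), 0 where there is no reading.
- bot.camera_params(name): a dict with "fx", "fy", "cx", "cy" (pixels), "pose" (4x4, takes a point from camera to world coordinates). Camera axes: x right, y up, looking along -z (the intrinsics and any distortion apply to the point x, -y, -z); pixel columns grow to the right and rows downward; lengths in m; the calibration is good to about 2 mm. A picture is of the moment at which its call begins: read the wrist's pose just before it. camera_params takes no time and is no camera call; for the wrist camera it gives the pose at the moment of the call.
- bot.job_done(): hands the job in; it is judged then, once.
Trained networks look in the newest picture that a camera, given by its name, has taken for a name from the list of things; names that differ only in an ending like _2 or _b are one class to them, and where a whole thing is asked for, a point or a joint stands for the part that bears it (a point fixed in the world has none). Each returns a list of dicts, best first, with "score" (0 to 1); they miss things now and then, are a little off and sometimes report something else, mostly with a low value. They report only what shows in the picture. A call takes as long as a camera call. They do not tell look-alikes from the thing itself.
- bot.trace(target, camera): "pixels" (420x560 bool, what is visible of it) and "uv" ([column, row] in pixels, amid what is visible of it).
The state is a dict: "clock": time; "joint_pos": joint angles; "joint_vel": joint speeds; "tau": joint torques, N m; "eef_pos": TCP position; "tool_rot": TCP orientation; "ft_force": force on the tool from outside, world axes, zero at the start; "ft_torque": the same for the moment, N m; "grip_width": finger opening in m; "grasp_force": force on a finger pad.
Only numpy, scipy, OpenCV 4.12 (cv2) and the standard library are available. Lean on these libraries where they do the work, as an engineer would, in place of code of your own. Each camera call takes 0.05 s, during which the arm holds its last target. There are 200 camera calls.

## Working session

There is one attempt and no reset: what is moved stays moved. The work goes in short steps, Python scripts to look and compute and a tool call to move; the robot and the scene stay as the last step left them, time stands still between calls to the robot, and variables do not carry over. Pictures are saved under pics/ and viewed, at most 10 in all, crops included, and the job is handed in when it is done.

Besides the shell and the picture viewer there is one more tool, called after ">>>" by a JSON object that holds its "method" and its "body", one argument or row to a line. step_arm: Moves the arm, as the interface text tells. Its arguments: {"type":"object","properties":{"rows":{"type":"array"},"claw":{"type":"number"}},"required":["rows"]}

```bash
mkdir -p pics; cat > h.py <<'E'
import numpy as np, cv2
from workcell import bot
from scipy.spatial.transform import Rotation as R
def cam(n):
    p=bot.camera_params(n); im,d=bot.camera(n); return im,d,p
def pts(d,p,mask=None):
    v,u=np.nonzero((d>0) if mask is None else (mask&(d>0)))
    z=d[v,u]; X=np.c_[(u-p['cx'])/p['fx']*z,-(v-p['cy'])/p['fy']*z,-z]
    T=np.array(p['pose']); return X@T[:3,:3].T+T[:3,3]
def pix(P,p):
    T=np.array(p['pose']); c=(np.atleast_2d(P)-T[:3,3])@T[:3,:3]
    return np.c_[p['cx']-p['fx']*c[:,0]/c[:,2], p['cy']+p['fy']*c[:,1]/c[:,2]]
E
python3 - <<'E'
from h import *
for n in ('side','top','wrist'):
    im,d,p=cam(n)
    print(n,{k:np.round(v,3).tolist() for k,v in p.items()})
    cv2.imwrite(f'pics/{n}0.png',im[:,:,::-1])
    np.savez(f'{n}0.npz',im=im,d=d)
    for t in ('coupler_grip','nipple','gauge_knob_top','tub','stand','gauge_foot_sole','tester','valve'):
        for r in bot.trace(t,n)[:4]:
            q=pts(d,p,r['pixels'])
            if len(q): print(t,round(r['score'],2),np.round(r['uv']),len(q),'med',np.round(np.median(q,0),3),'min',np.round(np.percentile(q,3,0),3),'max',np.round(np.percentile(q,97,0),3))
print(bot.get_obs())
E
```

```text
side {'fx': 426.378, 'fy': 426.378, 'cx': 278.266, 'cy': 221.426, 'pose': [[0.915, 0.21, -0.344, 0.213], [-0.403, 0.449, -0.797, -0.852], [-0.013, 0.868, 0.496, 0.696], [0.0, 0.0, 0.0, 1.0]]}
coupler_grip 0.83 [391. 379.] 1603 med [ 0.599 -0.452  0.071] min [ 0.586 -0.464  0.006] max [ 0.624 -0.427  0.129]
coupler_grip 0.77 [326. 364.] 656 med [ 0.523 -0.363  0.057] min [ 0.512 -0.371  0.017] max [ 0.54  -0.343  0.099]
coupler_grip 0.69 [279. 364.] 334 med [ 0.439 -0.309  0.033] min [ 0.43  -0.314  0.002] max [ 0.453 -0.295  0.066]
nipple 0.75 [282. 276.] 9124 med [ 0.565 -0.037  0.012] min [ 0.432 -0.202  0.008] max [0.687 0.121 0.22 ]
gauge_knob_top 0.74 [257. 182.] 258 med [0.562 0.07  0.247] min [0.552 0.061 0.127] max [0.574 0.082 0.279]
gauge_knob_top 0.68 [262. 224.] 66 med [0.563 0.071 0.129] min [0.551 0.06  0.002] max [0.624 0.267 0.139]
tub 0.92 [262. 246.] 998 med [0.556 0.049 0.086] min [0.524 0.03  0.018] max [0.599 0.109 0.091]
tub 0.73 [278. 282.] 96 med [ 0.529 -0.126  0.084] min [ 0.52  -0.132  0.063] max [ 0.546 -0.112  0.097]
stand 0.64 [324. 379.] 1196 med [ 0.51
[... 1555 characters left out ...]
int_pos': array([ 1.21300736e+00,  2.40582885e-01,  5.01341593e-03,  1.33521235e+00,
       -6.07151705e-06,  1.57072659e+00]), 'joint_vel': array([-1.51796328e-03,  1.05930710e-03,  1.20641381e-04,  3.72108850e-05,
       -1.47328385e-04,  1.05707852e-03]), 'tau': array([-1.30623284e-04, -3.72215188e+01,  2.52689409e+01,  1.56722152e-03,
       -3.88395415e-05, -1.36547754e-05]), 'eef_pos': array([0.1751034 , 0.46833635, 0.30392015]), 'tool_rot': array([1.77907497e-01, 9.84047216e-01, 6.60032416e-06, 4.27877002e-06]), 'ft_force': array([-0.18479418,  0.14561474, -0.24716281]), 'ft_torque': array([ 0.01331127,  0.01051921, -0.06401516]), 'grasp_force': 0.0, 'grip_width': 0.08527871793672523}
```

```bash
python3 - <<'E'
import cv2
im=cv2.imread('pics/side0.png'); c=im[140:420,180:460]; cv2.imwrite('pics/sc.png',cv2.resize(c,None,fx=2.1,fy=2.1,interpolation=cv2.INTER_CUBIC))
E
```

```text
(no output)
```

View pics/side0.png

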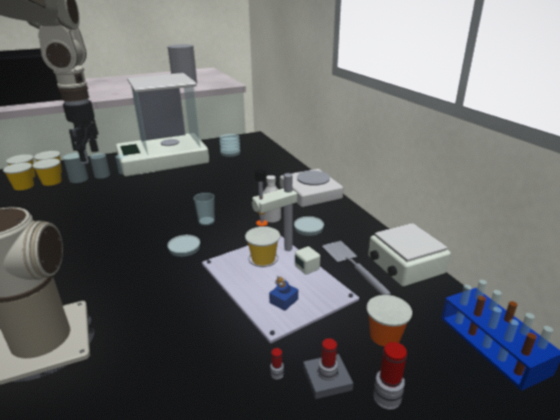

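View pics/top0.png

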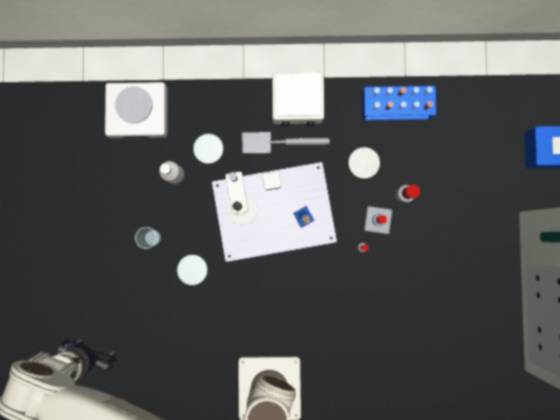

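View pics/sc.png

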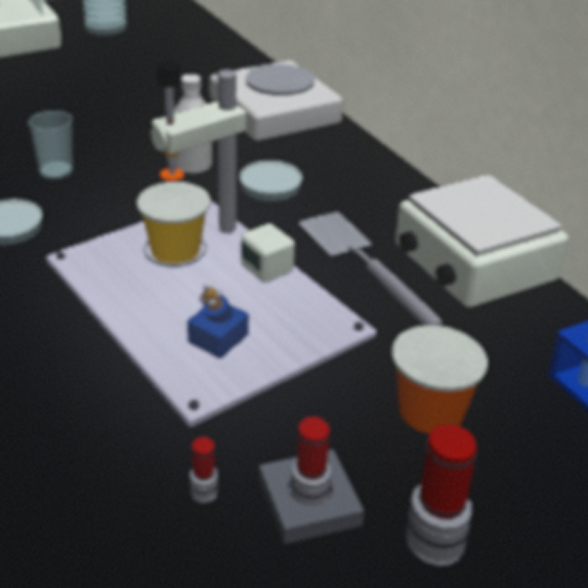

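The middle coupler is the one in the grey stand, at about (326,364) in the side picture. The gauge knob is at about (258,182), the tub at (262,246), and the nipple on the blue block at (283,285), leaning towards the robot. Next I'll fit the plate's pose and check the knob against it.

```bash
cat >> h.py <<'E'
def shift(target,yaw=0):
    """world TCP target -> tool mm shift from measured pose"""
    o=bot.get_obs(); r=R.from_quat(o['tool_rot']); return np.round(r.inv().apply(np.array(target)-o['eef_pos'])*1000,1)
E
python3 - <<'E'
from h import *
for n in ('top','side'):
    f=np.load(f'{n}0.npz'); d=f['d']; im=f['im'].astype(int); p=bot.camera_params(n)
    v,u=np.nonzero(d>0); P=pts(d,p); C=im[v,u]
    m=(abs(P[:,2]-.012)<.008)&(C.min(1)>110)&(P[:,0]>.38)&(P[:,0]<.75)&(abs(P[:,1])<.26)
    mask=np.zeros(d.shape,np.uint8); mask[v[m],u[m]]=255
    k,l,s,c=cv2.connectedComponentsWithStats(mask); b=1+np.argmax(s[1:,4]); mm=l==b
    Q=pts(d,p,mm); rc=cv2.minAreaRect((Q[:,:2]*1000).astype(np.float32)); print(n,rc,np.median(Q[:,2]))
    w,h=rc[1]; a=np.radians(rc[2]); a = a if w<h else a-np.pi/2
    # x axis dir = short side
    c,s_=np.cos(a),np.sin(a); Rz=np.array([[c,-s_],[s_,c]])
    mid=np.array(rc[0]); org=mid+Rz@[0,10]
    print('yaw',np.degrees(a),'org',org,'gauge',org+Rz@[20,85],'col',org+Rz@[105,85],'box',org+Rz@[95,-20])
    g=np.r_[(org+Rz@[20,85])/1000,0]
    near=np.hypot(*(P[:,:2]-g[:2]).T)<.025
    dark=near&(C.max(1)<70)&(P[:,2]>.2)
    print('knob',np.round(np.median(P[dark],0),4),P[dark].shape,np.round(np.percentile(P[dark],[2,98],axis=0),4))
    blue=(C[:,2]>C[:,0]*1.5)&(abs(P[:,1]+.1)<.1)&(abs(P[:,0]-.55)<.1)&(P[:,2]>.015)
    print('blue',np.round(np.median(P[blue],0),4),np.round(np.percentile(P[blue],[2,98],axis=0),4))
    red=(C[:,0]>100)&(C[:,0]>2.5*C[:,1])&(abs(P[:,0]-.527)<.03)&(abs(P[:,1]+.35)<.04)
    print('red',np.round(np.median(P[red],0),4),np.round(np.percentile(P[red],[2,98],axis=0),4))
E
```

```text
top ((559.6737060546875, -17.726486206054688), (266.7293701171875, 365.3321228027344), 9.409924507141113) 0.012005458676598524
yaw 9.409924507141113 org [558.03873756  -7.86104764] gauge [563.8723825   79.26511712] col [647.72861029  93.1623493 ] box [655.03034089 -12.05972409]
knob [0.5618 0.083  0.2789] (7, 3) [[0.5568 0.0782 0.2766]
 [0.5668 0.0856 0.2816]]
blue [ 0.5448 -0.1068  0.0487] [[ 0.5138 -0.1386  0.0385]
 [ 0.5672 -0.0856  0.0737]]
red [ 0.5285 -0.3475  0.0977] [[ 0.5193 -0.3576  0.0889]
 [ 0.5376 -0.3358  0.1025]]
side ((559.56494140625, -21.73223876953125), (261.7007141113281, 363.6171569824219), 9.537644386291504) 0.011461534213395796
yaw 9.537644386291504 org [557.90798563 -11.87046928] gauge [563.54740048  75.26848298] col [647.37244117  89.35260711] box [654.90870737 -15.85292835]
knob [0.5614 0.0663 0.2701] (136, 3) [[0.551  0.0598 0.2417]
 [0.5745 0.0825 0.2799]]
blue [ 0.5318 -0.1299  0.0439] [[ 0.5092 -0.1487  0.0189]
 [ 0.5708 -0.1063  0.0675]]
red [ 0.5281 -0.3552  0.0977] [[ 0.5175 -0.3655  0.0951]
 [ 0.5395 -0.342   0.1001]]
```

>>> {"method": "step_arm", "body": {
  "rows": [
    [[-20,-10,-30],0],
    [[-65,-30,-80],0],
    [[-120,-55,-116],0],
    [[-175,-80,-116],0],
    [[-230,-106,-116],0],
    [[-285,-131,-116],0],
    [[-340,-156,-116],0],
    [[-395,-181,-116],0],
    [[-445,-204,-116],0],
    [[-480,-220,-116],0],
    [[-498,-229,-116],0],
    [[-501,-230,-116],0]
  ],
  "claw": 1
}}

```text
clock: 2.85
eef_pos: [0.5641, 0.077, 0.4195]
tool_rot: [0.179, 0.984, 0.0, -0.001]
ft_force: [0.3, 0.4, 0.0]
grip_width: -0.0002
grasp_force: 0.0
```

```bash
python3 - <<'E'
from h import *
o=bot.get_obs(); print(o['clock'],o['eef_pos'],o['tool_rot'],o['grip_width'],o['ft_force'])
im,d,p=cam('wrist'); cv2.imwrite('pics/w1.png',im[:,:,::-1]); np.savez('w1.npz',im=im,d=d)
for t in ('gauge_knob_top','nipple','gauge_foot_sole'):
    for r in bot.trace(t,'wrist')[:3]:
        q=pts(d,p,r['pixels'])
        if len(q): print(t,round(r['score'],2),np.round(r['uv']),len(q),np.round(np.percentile(q,[3,50,97],axis=0),4).tolist())
E
```

```text
2.85 [0.56414927 0.07702402 0.41946486] [ 1.78544856e-01  9.83931645e-01  4.15683242e-05 -5.01028054e-04] -0.00017144875842733977 [0.26963546 0.4074946  0.03546896]
gauge_knob_top 0.56 [274. 212.] 1260 [[0.5489, 0.0665, 0.2004], [0.559, 0.0794, 0.2791], [0.5733, 0.091, 0.2806]]
nipple 0.55 [141. 199.] 271 [[0.5188, -0.1227, 0.0714], [0.5286, -0.1142, 0.0888], [0.5392, -0.1073, 0.1007]]
gauge_foot_sole 0.75 [450. 194.] 3078 [[0.6539, 0.2729, 0.0079], [0.6719, 0.2908, 0.0991], [0.701, 0.3198, 0.1508]]
```

View pics/w1.png

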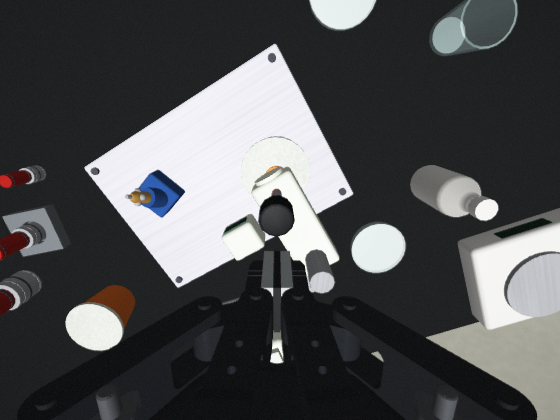

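The wrist picture shows the knob at (276,214), below the closed fingertips, and the nipple at (140,198). I'll work out the knob centre and a rough nipple axis from it.

```bash
python3 - <<'E'
from h import *
f=np.load('w1.npz'); d=f['d']; im=f['im'].astype(int); p=bot.camera_params('wrist')
v,u=np.nonzero(d>0); P=pts(d,p); C=im[v,u]
k=(np.hypot(P[:,0]-.562,P[:,1]-.079)<.03)&(abs(P[:,2]-.28)<.004)&(u<310)&(v<240)
c,r=cv2.minEnclosingCircle((P[k,:2]*1000).astype(np.float32)); print('knob',k.sum(),c,r,P[k].mean(0),np.median(P[k,2]))
c=np.array(c)/1000; print(shift([P[k,0].mean(),P[k,1].mean(),np.median(P[k,2])+.073]))
br=(C[:,0]>1.3*C[:,2])&(np.hypot(P[:,0]-.535,P[:,1]+.115)<.05)&(P[:,2]>.05)
Q=P[br]; print(len(Q)); 
for lo in np.arange(.05,.11,.008):
    s=Q[(Q[:,2]>=lo)&(Q[:,2]<lo+.008)]
    if len(s): print(round(lo,3),len(s),np.round(s.mean(0),4),np.round(np.ptp(s,axis=0),4))
bl=(C[:,2]>1.5*C[:,0])&(np.hypot(P[:,0]-.545,P[:,1]+.115)<.06)&(P[:,2]>.02)
print('blue',np.round(np.percentile(P[bl],[3,50,97],axis=0),4))
E
```

```text
knob 984 (561.41552734375, 80.30116271972656) 13.920647621154785 [0.5603559  0.08076577 0.28017251] 0.28031484213091384
[ 3.3  1.  67. ]
170
0.066 19 [ 0.5347 -0.1076  0.0721] [0.0138 0.0079 0.0059]
0.074 42 [ 0.5339 -0.1093  0.0776] [0.0164 0.009  0.007 ]
0.082 28 [ 0.5279 -0.1117  0.0868] [0.0184 0.0071 0.008 ]
0.09 79 [ 0.5269 -0.1151  0.0936] [0.0149 0.0117 0.0075]
0.098 2 [ 0.5262 -0.116   0.0983] [0.002  0.0024 0.0006]
blue [[ 0.51   -0.1225  0.0239]
 [ 0.5396 -0.0989  0.0471]
 [ 0.5677 -0.079   0.0724]]
```

>>> {"method": "step_arm", "body": {
  "rows": [
    [[4,2,30],0],
    [[4,2,55],0],
    [[4,2,64],0],
    [[4,2,76],0],
    [[4,2,88],0],
    [[4,2,98],0],
    [[4,2,102],0],
    [[4,2,102],0]
  ]
}}

```text
clock: 4.05
eef_pos: [0.5611, 0.0809, 0.3184]
tool_rot: [0.178, 0.984, 0.0, 0.001]
ft_force: [-1.0, 0.7, 1.0]
grip_width: 0.0001
grasp_force: 0.6
```

>>> {"method": "step_arm", "body": {
  "rows": [
    [[0,0,-25],0],
    [[0,0,-60],0],
    [[0,0,-66],0],
    [[0,0,-66],0]
  ]
}}

```text
clock: 4.55
eef_pos: [0.5612, 0.0805, 0.3838]
tool_rot: [0.178, 0.984, -0.0, 0.001]
ft_force: [-0.4, 0.7, 0.2]
grip_width: 0.0002
grasp_force: 0.0
```

```bash
cat >> h.py <<'E'
def knob(tag):
    o=bot.get_obs(); print(o['clock'],o['eef_pos'],o['ft_force'])
    im,d,p=cam('wrist'); cv2.imwrite(f'pics/{tag}.png',im[:,:,::-1]); np.savez(f'{tag}.npz',im=im,d=d)
    v,u=np.nonzero(d>0); P=pts(d,p); C=im[v,u]
    k=(np.hypot(P[:,0]-.5614,P[:,1]-.0803)<.012)&(P[:,2]>.21)&(P[:,2]<.29)
    print('knob z',np.percentile(P[k,2],[10,50,90]),k.sum())
    k=(np.hypot(P[:,0]-.5614,P[:,1]-.0803)<.044)&(np.hypot(P[:,0]-.5614,P[:,1]-.0803)>.02)&(P[:,2]>.075)&(P[:,2]<.11)
    print('lid z',np.percentile(P[k,2],[10,50,90]),k.sum())
    k=(P[:,2]<.03)&(np.hypot(P[:,0]-.50,P[:,1]-.04)<.04); print('plate z',np.median(P[k,2]),k.sum())
    f=(C[:,0]>150)&(C[:,2]<90)&(np.hypot(P[:,0]-.5614,P[:,1]-.0803)<.03)&(P[:,2]>.08)
    print('foot',f.sum(),np.percentile(P[f],[5,50,95],axis=0) if f.sum() else '')
E
python3 -c "
from h import *
knob('w2')"
```

```text
4.55 [0.56122463 0.08054198 0.38379161] [-0.4298367   0.68045573  0.23250802]
knob z [0.24277094 0.24571966 0.24661268] 863
lid z [0.0892976  0.0902849  0.09126536] 2108
plate z 0.012219488684830249 2270
foot 78 [[0.5486649  0.07402713 0.09451923]
 [0.55455817 0.08529746 0.09577223]
 [0.56037501 0.09160551 0.0970538 ]]
```

>>> {"method": "step_arm", "body": {
  "rows": [
    [[0,0,35],0],
    [[0,0,60],0],
    [[0,0,66],0],
    [[0,0,71],0],
    [[0,0,73],0],
    [[0,0,73],0],
    [[0,0,73],0]
  ]
}}

```text
clock: 5.48
eef_pos: [0.5602, 0.0806, 0.3116]
tool_rot: [0.178, 0.984, -0.0, -0.0]
ft_force: [-4.4, -0.8, 5.4]
grip_width: -0.0001
grasp_force: 2.9
```

>>> {"method": "step_arm", "body": {
  "rows": [
    [[0,0,-25],0],
    [[0,0,-60],0],
    [[0,0,-70],0],
    [[0,0,-70],0]
  ]
}}

```text
clock: 5.98
eef_pos: [0.5612, 0.0808, 0.3808]
tool_rot: [0.178, 0.984, 0.0, 0.001]
ft_force: [0.2, -0.3, -0.5]
grip_width: 0.0001
grasp_force: 0.0
```

```bash
python3 -c "
from h import *
knob('w3')"
```

```text
5.975 [0.56119417 0.08078407 0.3808479 ] [ 0.16602986 -0.32511675 -0.50098242]
knob z [0.235725   0.23903747 0.23988469] 830
lid z [0.08928052 0.09027902 0.09119345] 2136
plate z 0.012191557500462719 2300
foot 75 [[0.54875999 0.07316634 0.09412918]
 [0.55502764 0.08653515 0.09538104]
 [0.56101953 0.0917659  0.09637854]]
```

>>> {"method": "step_arm", "body": {
  "rows": [
    [[-10,-40,-5],0],
    [[-25,-95,0],0],
    [[-38,-145,20],0],
    [[-46,-180,70],0],
    [[-49,-190,120],0],
    [[-49,-191,152],0],
    [[-49,-191,161],0],
    [[-49,-191,161],0]
  ],
  "claw": -1
}}

```text
clock: 7.02
eef_pos: [0.5395, -0.1151, 0.2192]
tool_rot: [0.178, 0.984, 0.0, -0.001]
ft_force: [0.4, 0.4, 1.0]
grip_width: 0.0856
grasp_force: 0.0
```

```bash
python3 - <<'E'
from h import *
o=bot.get_obs(); print(o['clock'],o['eef_pos'],o['grip_width'])
im,d,p=cam('wrist'); cv2.imwrite('pics/w4.png',im[:,:,::-1]); np.savez('w4.npz',im=im,d=d,pose=p['pose'])
for t in ('nipple','valve'):
    for r in bot.trace(t,'wrist')[:3]:
        q=pts(d,p,r['pixels'])
        if len(q): print(t,round(r['score'],2),np.round(r['uv']),len(q),np.round(np.percentile(q,[3,50,97],axis=0),4).tolist())
c=pix([[.537,-.108,.072]],p)[0].astype(int); print(c)
x0,y0=max(c[0]-100,0),max(c[1]-75,0)
cv2.imwrite('pics/w4c.png',cv2.resize(im[y0:y0+150,x0:x0+200,::-1],None,fx=4,fy=4,interpolation=cv2.INTER_CUBIC)); print(x0,y0)
E
```

```text
7.025 [ 0.53946827 -0.11507821  0.21921626] 0.08561077412489555
nipple 0.85 [267. 212.] 754 [[0.5182, -0.1291, 0.0689], [0.5264, -0.1168, 0.09], [0.538, -0.1076, 0.1018]]
valve 0.39 [258. 211.] 103 [[0.5187, -0.1246, 0.0932], [0.5213, -0.1211, 0.1006], [0.5262, -0.1183, 0.1028]]
[282 213]
182 138
```

View pics/w4c.png

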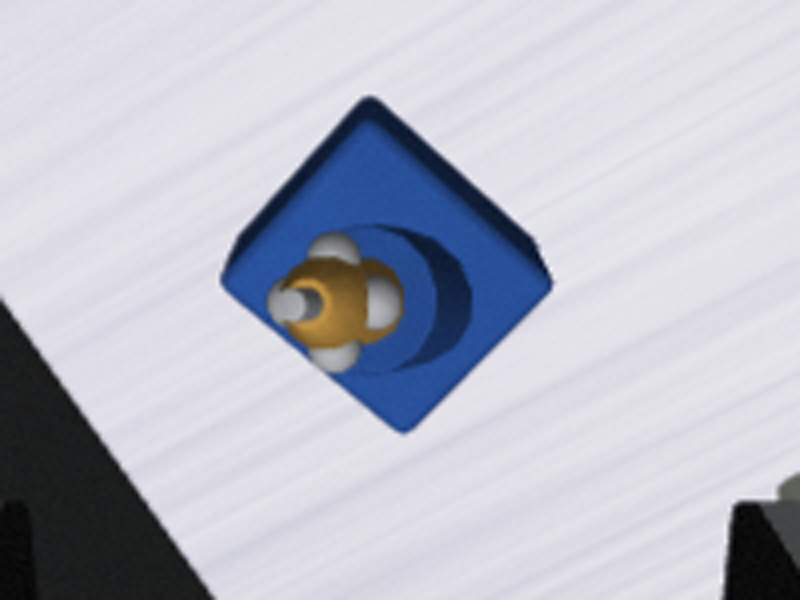

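```bash
python3 - <<'E'
from h import *
from scipy.optimize import least_squares
f=np.load('w4.npz'); d=f['d']; im=f['im'].astype(int); p=bot.camera_params('wrist'); p=dict(p); p['pose']=f['pose']
def axis(a): return np.array([np.sin(.44)*np.cos(a),np.sin(.44)*np.sin(a),np.cos(.44)])
px={38:(255,214.5),17:(265.75,213.25),0:(273.2,212.8)}
v,u=np.nonzero(d>0); P=pts(d,p); C=im[v,u]
br=(C[:,0]>1.4*C[:,2])&(np.hypot(P[:,0]-.528,P[:,1]+.115)<.03)&(P[:,2]>.065)
Q=P[br]
pin=(np.hypot(u-255,v-214.5)<3.0); print('pin top z',np.percentile(P[pin,2],[10,50,90]), 'brass',len(Q))
zt=np.median(P[pin,2])
def res(x,full=False):
    r0=x[:3];n=axis(x[3]); o=[]
    for s,w in px.items():
        o+=list((pix(r0+n*s/1000,p)[0]-w)/(1.5 if s==0 else 1.))
    o.append((r0[2]+.038*n[2]-zt)/.001)
    t=(Q-r0)@n; rad=np.linalg.norm(Q-r0-np.outer(t,n),axis=1)
    cyl=(t>.003)&(t<.021)
    e=np.where(cyl,(rad-.0085)/.001,0); e=np.clip(e,-3,3)/np.sqrt(max(cyl.sum(),1))*3
    return np.r_[o,e]
for a0 in (2.6,3.1,3.7):
    s=least_squares(res,[.537,-.108,.072,a0],x_scale=[.01,.01,.01,.3]); r0=s.x[:3]
    print(np.round(r0,4),'az deg',np.degrees(s.x[3]),s.cost,np.round(s.fun[:7],2),'tip38',np.round(r0+.038*axis(s.x[3]),4))
E
```

```text
pin top z [0.10129329 0.10198496 0.10285962] brass 408
[ 0.5354 -0.115   0.067 ] az deg 207.15636814170384 2.813255897178591 [-0.61 -0.59 -0.33 -0.05 -0.15 -0.06 -0.58] tip38 [ 0.521  -0.1224  0.1014]
[ 0.5354 -0.115   0.067 ] az deg 207.15637499730033 2.8132558971822417 [-0.61 -0.59 -0.33 -0.05 -0.15 -0.06 -0.58] tip38 [ 0.521  -0.1224  0.1014]
[ 0.5354 -0.115   0.067 ] az deg 207.15639366532017 2.8132558971717208 [-0.61 -0.59 -0.33 -0.05 -0.15 -0.06 -0.58] tip38 [ 0.521  -0.1224  0.1014]
```

```bash
python3 -c "
from h import *
o=bot.get_obs(); print(o['joint_pos'], np.degrees(o['joint_pos'][5]))"
```

```text
[-2.09889483e-01  3.89945956e-01 -4.79829557e-03  1.17289670e+00
  9.18013830e-06  1.47281887e-01] 8.438630499488223
```

>>> {"method": "step_arm", "body": {
  "rows": [
    [[-10,-30,-30],-9],
    [[-25,-80,-41],-19],
    [[-40,-130,-41],-29],
    [[-55,-175,-41],-39],
    [[-65,-205,-41],-47.5],
    [[-69,-219,-41],-47.5],
    [[-70,-221,-41],-47.5],
    [[-70,-221,-41],-47.5]
  ]
}}

```text
clock: 8.18
eef_pos: [0.5283, -0.3458, 0.2613]
tool_rot: [-0.233, 0.972, 0.0, 0.0]
ft_force: [-0.8, 0.4, -0.4]
grip_width: 0.0855
grasp_force: 0.0
```

```bash
python3 - <<'E'
from h import *
o=bot.get_obs(); print(o['clock'],o['eef_pos'],R.from_quat(o['tool_rot']).as_matrix().round(3).tolist())
im,d,p=cam('wrist'); cv2.imwrite('pics/w5.png',im[:,:,::-1]); np.savez('w5.npz',im=im,d=d,pose=p['pose'])
v,u=np.nonzero(d>0); P=pts(d,p); C=im[v,u]
k=(np.hypot(P[:,0]-.528,P[:,1]+.349)<.03)&(abs(P[:,2]-.098)<.004)&(C[:,0]>2*C[:,1])
print('top',k.sum(),cv2.minEnclosingCircle((P[k,:2]*1000).astype(np.float32)),P[k].mean(0))
k=(np.hypot(P[:,0]-.528,P[:,1]+.349)<.06)&(abs(P[:,2]-.02)<.003)
Q=P[k]; print('stand',cv2.minAreaRect((Q[:,:2]*1000).astype(np.float32)),np.median(Q[:,2]))
E
```

```text
8.175 [ 0.52831343 -0.34578073  0.26127991] [[-0.891, -0.454, 0.0], [-0.454, 0.891, 0.0], [-0.0, 0.0, -1.0]]
top 823 ((527.5477294921875, -350.2728576660156), 13.695317268371582) [ 0.52686741 -0.35053362  0.09798966]
stand ((527.8854370117188, -350.139892578125), (76.20415496826172, 76.43328857421875), 81.03618621826172) 0.020240111456238025
```

View pics/w5.png

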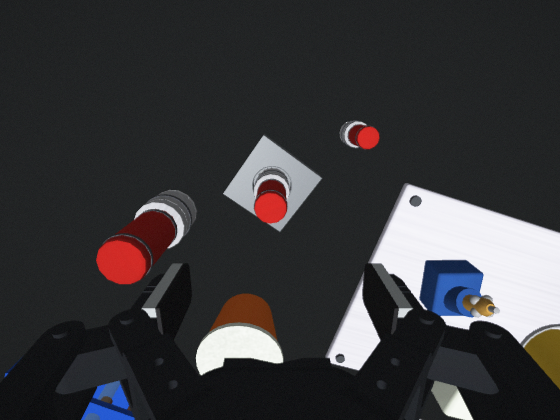

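The wrist picture shows the middle coupler upright in its stand at (270,207). The fingers straddle it, and the big coupler (125,260), the small one (368,137) and the orange tub (240,340) are clear. I'll descend and grip.

>>> {"method": "step_arm", "body": {
  "rows": [
    [[2.5,-3.5,25],0],
    [[2.5,-3.5,70],0],
    [[2.5,-3.5,110],0],
    [[2.5,-3.5,130],0],
    [[2.5,-3.5,136],0],
    [[2.5,-3.5,136],0]
  ]
}}

```text
clock: 8.98
eef_pos: [0.5278, -0.3505, 0.1254]
tool_rot: [-0.234, 0.972, -0.0, 0.0]
ft_force: [-0.0, -0.2, 0.0]
grip_width: 0.085
grasp_force: 0.0
```

>>> {"method": "step_arm", "body": {
  "rows": [
    [[0,0,0],0],
    [[0,0,0],0],
    [[0,0,0],0],
    [[0,0,0],0],
    [[0,0,0],0],
    [[0,0,0],0]
  ],
  "claw": 1
}}

```text
clock: 9.72
eef_pos: [0.5276, -0.3514, 0.1257]
tool_rot: [-0.233, 0.972, -0.0, 0.0]
ft_force: [-1.0, -1.1, 5.4]
grip_width: 0.0268
grasp_force: 58.8
```

>>> {"method": "step_arm", "body": {
  "rows": [
    [[0,0,-3],0],
    [[0,0,-6],0],
    [[2,0,-6],0],
    [[6,0,-6],0],
    [[10,0,-6],0],
    [[14,0,-6],0],
    [[18,0,-6],0],
    [[22,0,-6],0],
    [[25,0,-6],0],
    [[27,0,-6],0],
    [[28,0,-6],0],
    [[28,0,-6],0]
  ]
}}

```text
clock: 11.22
eef_pos: [0.5067, -0.3623, 0.1325]
tool_rot: [-0.235, 0.972, 0.0, 0.006]
ft_force: [9.7, 6.1, 0.9]
grip_width: 0.0267
grasp_force: 60.6
```

>>> {"method": "step_arm", "body": {
  "rows": [
    [[2,0,0],0],
    [[4,0,0],0],
    [[5,0,0],0],
    [[5,0,0],0]
  ]
}}

```text
clock: 11.72
eef_pos: [0.5018, -0.3649, 0.1323]
tool_rot: [-0.235, 0.972, 0.0, 0.005]
ft_force: [8.3, 5.3, -0.8]
grip_width: 0.0267
grasp_force: 60.9
```

>>> {"method": "step_arm", "body": {
  "rows": [
    [[0,0,-10],0],
    [[0,0,-35],0],
    [[0,0,-70],0],
    [[0,0,-90],0],
    [[0,0,-90],0]
  ]
}}

```text
clock: 12.35
eef_pos: [0.4984, -0.3669, 0.2228]
tool_rot: [-0.233, 0.972, -0.002, 0.001]
ft_force: [-0.3, -0.6, -2.0]
grip_width: 0.0267
grasp_force: 60.5
```

```bash
python3 - <<'E'
from h import *
o=bot.get_obs(); print(o['clock'],o['eef_pos'],o['ft_force'],o['grip_width'])
for n in ('wrist','side'):
    im,d,p=cam(n); np.savez(f'{n}6.npz',im=im,d=d,pose=p['pose']); cv2.imwrite(f'pics/{n}6.png',im[:,:,::-1])
    c=pix([o['eef_pos']-[0,0,.08]],p)[0].astype(int); print(n,c)
    if n=='side': cv2.imwrite('pics/side6c.png',cv2.resize(im[c[1]-60:c[1]+60,c[0]-70:c[0]+70,::-1],None,fx=5,fy=5,interpolation=cv2.INTER_CUBIC))
    for r in bot.trace('coupler_grip',n)[:4]: print(r['score'],r['uv'],r['pixels'].sum())
E
```

```text
12.35 [ 0.49836862 -0.36690881  0.22277912] [-0.33354642 -0.64603058 -1.98046956] 0.026728904306380682
wrist [274 258]
0.95 [374.7, 177.4] 1274
0.91 [278.2, 299.4] 5291
0.62 [143.5, 282.9] 5487
0.55 [552.8, 403.4] 308
side [319 335]
0.95 [319.9, 332.9] 439
0.9 [391.1, 380.6] 1616
0.66 [278.8, 363.6] 321
```

View pics/wrist6.png

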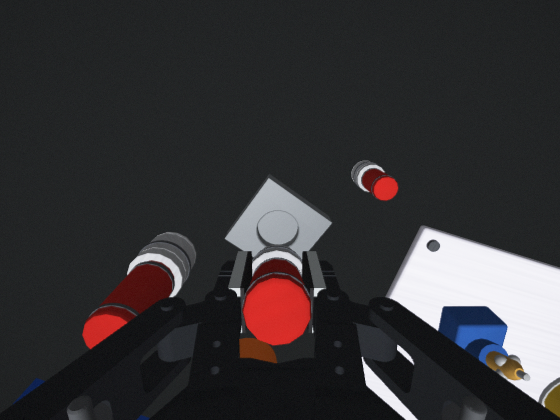

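View pics/side6c.png

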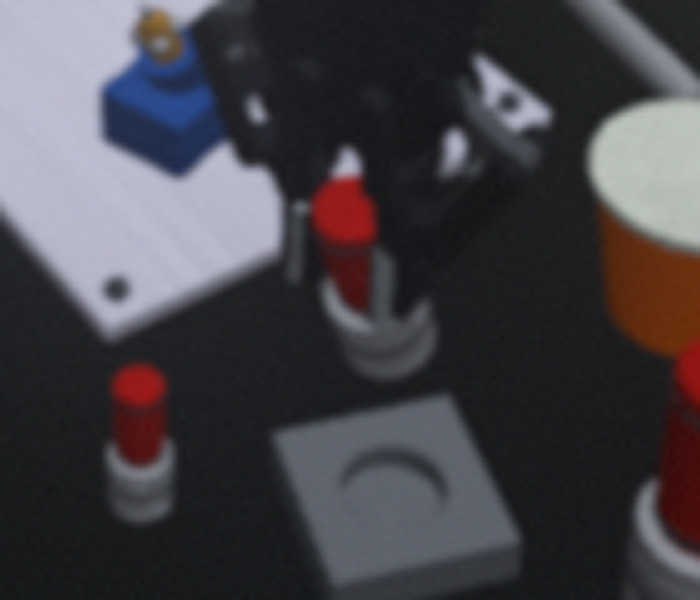

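The coupler is now tilted in the grip, its red top at (277,310) in the wrist picture leaning towards the camera. I'll measure its axis from the top face.

```bash
cat >> h.py <<'E'
def coupler(im,d,p,tool):
    """axis, top centre from the red top face; tool=(pos,rot)"""
    v,u=np.nonzero(d>0); P=pts(d,p); C=im[v,u].astype(int)
    L=(P-tool[0])@tool[1].as_matrix()
    k=(C[:,0]>100)&(C[:,0]>2.5*C[:,1])&(np.abs(L[:,1])<.02)&(np.abs(L[:,0])<.05)&(L[:,2]<.075)&(L[:,2]>0)
    Q=P[k]; rng=np.random.default_rng(0); best=None
    for _ in range(400):
        a,b,c=Q[rng.choice(len(Q),3,0)]; n=np.cross(b-a,c-a); l=np.linalg.norm(n)
        if l<2e-5: continue
        n/=l; n*=np.sign(n[2])
        if n[2]<.6: continue
        m=np.abs((Q-a)@n)<.0012
        if best is None or m.sum()>best.sum(): best=m
    S=Q[best]; c=S.mean(0); n=np.linalg.svd(S-c)[2][2]; n*=np.sign(n[2])
    e=np.cross(n,[0,1,0]); e/=np.linalg.norm(e); f=np.cross(n,e)
    cc,r=cv2.minEnclosingCircle((np.c_[(S-c)@e,(S-c)@f]*1000).astype(np.float32))
    c=c+(e*cc[0]+f*cc[1])/1000
    print('n',len(Q),best.sum(),'axis',n.round(3),'tilt',np.degrees(np.arccos(n[2])).round(1),'az',np.degrees(np.arctan2(n[1],n[0])).round(1),'r',round(r,1),'top',c.round(4))
    T=tool[1].as_matrix().T
    print('grip in tool',(T@(c-.026*n-tool[0])*1000).round(1),'mouth in tool',(T@(c-.090*n-tool[0])*1000).round(1),'axis tool',(T@n).round(3))
    return n,c
E
python3 - <<'E'
from h import *
o=bot.get_obs(); f=np.load('wrist6.npz'); p=dict(bot.camera_params('wrist')); p['pose']=f['pose']
n,c=coupler(f['im'],f['d'],p,(o['eef_pos'],R.from_quat(o['tool_rot'])))
E
```

```text
n 3528 3240 axis [-0.296 -0.147  0.944] tilt 19.3 az -153.6 r 13.3 top [ 0.494  -0.3673  0.1948]
grip in tool [-5.2 -0.3 48.8] mouth in tool [-26.4  -0.7 109.2] axis tool [ 0.332  0.006 -0.943]
```

>>> {"method": "step_arm", "body": {
  "rows": [
    [[-7,1,20],0],
    [[-7,1,55],0],
    [[-7,1,80],0],
    [[-7,1,90],0],
    [[-7,1,93],0],
    [[-4,1,93],0],
    [[0,1,93],0],
    [[3,1,93],0],
    [[6,1,93],0],
    [[9,1,93],0],
    [[9,1,93],0]
  ]
}}

```text
clock: 13.92
eef_pos: [0.4924, -0.3683, 0.1287]
tool_rot: [-0.234, 0.972, 0.0, 0.004]
ft_force: [8.4, 3.7, 0.2]
grip_width: 0.0269
grasp_force: 60.7
```

>>> {"method": "step_arm", "body": {
  "rows": [
    [[-1,0,-10],0],
    [[-1,0,-35],0],
    [[-1,0,-70],0],
    [[-1,0,-93],0],
    [[-1,0,-93],0]
  ]
}}

```text
clock: 14.55
eef_pos: [0.4905, -0.3695, 0.2225]
tool_rot: [-0.233, 0.972, -0.001, 0.001]
ft_force: [0.3, -0.1, -1.7]
grip_width: 0.0267
grasp_force: 60.3
```

```bash
cat >> h.py <<'E'
def look(tag):
    o=bot.get_obs(); im,d,p=cam('wrist'); np.savez(f'{tag}.npz',im=im,d=d,pose=p['pose']); cv2.imwrite(f'pics/{tag}.png',im[:,:,::-1])
    print(o['clock'],o['eef_pos'],o['ft_force'],o['grip_width'])
    return coupler(im,d,p,(o['eef_pos'],R.from_quat(o['tool_rot'])))
E
python3 -c "
from h import *
look('w7')"
```

```text
14.55 [ 0.49047501 -0.36951205  0.22253592] [ 0.28151691 -0.09887138 -1.66280034] 0.026653345489796976
n 3661 3303 axis [-0.422 -0.204  0.884] tilt 27.9 az -154.2 r 13.4 top [ 0.4844 -0.3707  0.1936]
grip in tool [-6.2  1.6 51.9] mouth in tool [-36.1   1.2 108.4] axis tool [ 0.468  0.007 -0.884]
```

>>> {"method": "step_arm", "body": {
  "rows": [
    [[-8,20,-20],0],
    [[-25,60,-27],0],
    [[-47,105,-27],0],
    [[-70,150,-27],0],
    [[-85,187,-27],0],
    [[-92,203,-20],0],
    [[-94,206,-10],0],
    [[-94,206,-7],0],
    [[-94,206,-7],0]
  ]
}}

```text
clock: 15.72
eef_pos: [0.4804, -0.1437, 0.2271]
tool_rot: [-0.233, 0.973, 0.0, -0.001]
ft_force: [-0.5, -0.2, -2.0]
grip_width: 0.0264
grasp_force: 60.3
```

```bash
python3 - <<'E'
from h import *
n,c=look('w8')
p=bot.camera_params('wrist')
N=np.array([-.3790,-.1944,.9048]); r0=np.array([.5354,-.115,.067])
for s in (0,17,30,38): print(s,pix(r0+N*s/1000,p)[0].round(1))
print('mouth',pix(c-.09*n,p)[0].round(1))
w=bot.trace('nipple','wrist')[:2]; print([(x['score'],x['uv'],int(x['pixels'].sum())) for x in w])
im=cv2.imread('pics/w8.png'); cc=pix(r0+N*.03,p)[0].astype(int); x0=min(max(cc[0]-100,0),360); y0=min(max(cc[1]-75,0),270); print(x0,y0)
cv2.imwrite('pics/w8c.png',cv2.resize(im[y0:y0+150,x0:x0+200],None,fx=4,fy=4,interpolation=cv2.INTER_CUBIC))
E
```

```text
15.725 [ 0.48038471 -0.14368782  0.2270922 ] [-0.45506457 -0.17128628 -1.99894367] 0.02641203846193886
n 3640 3304 axis [-0.423 -0.217  0.88 ] tilt 28.4 az -152.9 r 13.3 top [ 0.4742 -0.145   0.1983]
grip in tool [-6.3  1.7 51.7] mouth in tool [-36.8   1.8 108. ] axis tool [ 0.476 -0.001 -0.879]
0 [275.6 278.5]
17 [275.5 280.7]
30 [275.4 282.7]
38 [275.3 284. ]
mouth [277.  286.5]
[(0.62, [162.6, 396.4], 242)]
175 207
```

View pics/w8c.png

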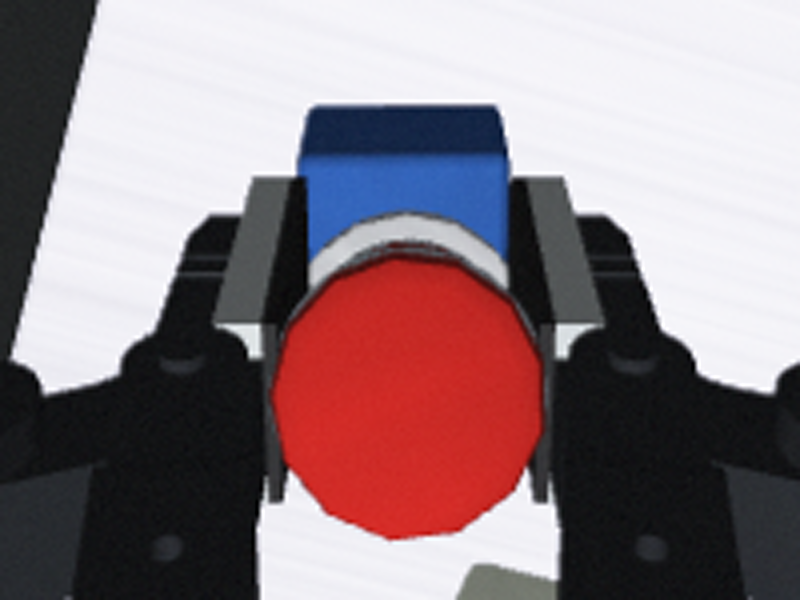

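>>> {"method": "step_arm", "body": {
  "rows": [
    [[-1,-1,0],0],
    [[-4,-1,7],0],
    [[-8,-1,15],0],
    [[-11,-1,21],0],
    [[-13,-1,25],0],
    [[-14,-1,28],0],
    [[-15,-1,29.5],0],
    [[-15,-1,29.5],0],
    [[-15,-1,29.5],0]
  ]
}}

```text
clock: 16.95
eef_pos: [0.4945, -0.1368, 0.1986]
tool_rot: [-0.233, 0.972, -0.0, 0.0]
ft_force: [0.1, 0.8, -1.3]
grip_width: 0.0267
grasp_force: 60.3
```

```bash
python3 - <<'E'
from h import *
n,c=look('w9')
N=np.array([-.3790,-.1944,.9048]); r0=np.array([.5354,-.115,.067]); m=c-.09*n-r0; s=m@N
t=R.from_quat(bot.get_obs()['tool_rot']).inv().apply(m-s*N)*1000; print('s',s*1000,'off tool',t.round(1))
E
```

```text
16.95 [ 0.49445904 -0.13676357  0.19862411] [ 0.14286216  0.76902371 -1.31664558] 0.026656869918411454
n 3638 3311 axis [-0.413 -0.214  0.885] tilt 27.7 az -152.6 r 13.3 top [ 0.4883 -0.138   0.1698]
grip in tool [-6.1  1.8 51.9] mouth in tool [-35.8   2.  108.5] axis tool [ 0.465 -0.003 -0.885]
s 25.390950426725592 off tool [-0.3  1.2 -0.2]
```

>>> {"method": "step_arm", "body": {
  "rows": [
    [[0,-1,0],0],
    [[-1,-1,2],0],
    [[-2,-1,4],0],
    [[-3,-1,5.5],0],
    [[-4,-1,7],0],
    [[-4,-1,7],0]
  ]
}}

```text
clock: 17.75
eef_pos: [0.4984, -0.1357, 0.1908]
tool_rot: [-0.233, 0.972, 0.0, -0.0]
ft_force: [-0.9, -0.7, -1.9]
grip_width: 0.0267
grasp_force: 60.5
```

```bash
cat > s.py <<'E'
from h import *
n,c=look('wa')
N=np.array([-.3790,-.1944,.9048]); r0=np.array([.5354,-.115,.067]); m=c-.09*n-r0; s=m@N
o=bot.get_obs(); r=R.from_quat(o['tool_rot']).inv()
t=r.apply(m-s*N)*1000; print('s',s*1000,'off tool',t.round(1),'F tool',r.apply(o['ft_force']).round(1),'F axial',(o['ft_force']@N).round(1))
E
python3 s.py
```

```text
17.75 [ 0.49840684 -0.13565526  0.19082103] [-0.8595091  -0.73967097 -1.94672926] 0.026658899450509164
n 3647 3328 axis [-0.418 -0.214  0.883] tilt 28.0 az -152.9 r 13.4 top [ 0.4922 -0.1368  0.1619]
grip in tool [-6.2  1.8 51.8] mouth in tool [-36.2   1.9 108.3] axis tool [ 0.47  -0.001 -0.883]
s 16.62534545615656 off tool [-1.   0.3 -0.5] F tool [1.2 0.1 2.1] F axial -1.4
```

>>> {"method": "step_arm", "body": {
  "rows": [
    [[0,0,2],0],
    [[-1,0,4],0],
    [[-2,0,5.5],0],
    [[-2,0,5.5],0]
  ]
}}

```text
clock: 18.3
eef_pos: [0.5005, -0.1345, 0.1852]
tool_rot: [-0.234, 0.972, 0.0, 0.0]
ft_force: [3.4, 0.2, -7.6]
grip_width: 0.0265
grasp_force: 60.1
```

```bash
python3 s.py
```

```text
18.3 [ 0.50052436 -0.13448679  0.18515978] [ 3.36625315  0.15083925 -7.64011136] 0.02648536512838263
n 3638 3341 axis [-0.417 -0.209  0.885] tilt 27.8 az -153.4 r 13.4 top [ 0.4945 -0.1356  0.1563]
grip in tool [-6.2  1.6 51.9] mouth in tool [-36.    1.4 108.5] axis tool [ 0.466  0.004 -0.885]
s 10.429277676894243 off tool [-0.5 -0.1 -0.3] F tool [-2.6 -0.4  7.8] F axial -8.1
```

It's past the balls and now being pulled in (axial force −8 N), which means it has snapped on. I'll push on against the valve.

>>> {"method": "step_arm", "body": {
  "rows": [
    [[-1,0,2],0],
    [[-2,0,4],0],
    [[-3,0,6],0],
    [[-3,0,6],0],
    [[-3,0,6],0]
  ]
}}

```text
clock: 18.98
eef_pos: [0.5024, -0.1336, 0.1808]
tool_rot: [-0.233, 0.972, -0.0, -0.0]
ft_force: [-4.1, 0.2, 7.3]
grip_width: 0.0264
grasp_force: 61.0
```

```bash
python3 s.py
```

```text
18.975 [ 0.50241086 -0.1335814   0.18083358] [-4.08810638  0.19607872  7.34069267] 0.026383443246045114
n 3639 3326 axis [-0.423 -0.212  0.881] tilt 28.2 az -153.3 r 13.4 top [ 0.4961 -0.1347  0.152 ]
grip in tool [-6.2  1.8 51.8] mouth in tool [-36.5   1.7 108.1] axis tool [ 0.473  0.002 -0.881]
s 5.701378701456071 off tool [-1.1  0.1 -0.5] F tool [ 4.6  2.6 -6.7] F axial 8.0
```

>>> {"method": "step_arm", "body": {
  "rows": [
    [[-0.5,0,1],0],
    [[-1,0,2],0],
    [[-1,0,2.5],0],
    [[-1,0,2.5],0],
    [[-1,0,2.5],0],
    [[-1,0,2.5],0]
  ]
}}

```text
clock: 19.77
eef_pos: [0.5032, -0.1332, 0.1788]
tool_rot: [-0.233, 0.972, -0.0, -0.0]
ft_force: [-6.6, 0.4, 9.0]
grip_width: 0.0266
grasp_force: 61.2
```

```bash
python3 s.py
```

```text
19.775 [ 0.50324416 -0.13317845  0.17876916] [-6.57326647  0.38403289  9.04624879] 0.026601928277620184
n 3640 3330 axis [-0.422 -0.207  0.883] tilt 28.0 az -153.9 r 13.4 top [ 0.4969 -0.1343  0.1499]
grip in tool [-6.1  1.7 51.8] mouth in tool [-36.1   1.3 108.3] axis tool [ 0.47   0.007 -0.883]
s 3.445589878667768 off tool [-0.7 -0.4 -0.3] F tool [ 4.9  2.9 -8.5] F axial 9.8
```

```bash
python3 -c "
from h import *
o=bot.get_obs(); print(o['clock'],o['ft_force'],o['eef_pos']); print(bot.job_done())"
```

```text
19.825 [-5.66498951  0.36888899  8.48522058] [ 0.50323465 -0.13318094  0.1787534 ]
the job is handed in; nothing more can be done
None
```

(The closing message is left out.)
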